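# Put the seasonings away in the drawer, back to front

### The job

Move the four seasoning things (cruet, shaker, spice box and pepper mill) from the stand on the worktop into the four compartments of the insert in the open drawer, one to each, with the row reversed: the one now nearest the robot goes to the compartment farthest from the robot, the next one to the next, and the one now farthest goes to the nearest compartment, where it will be handy at the drawer's front. Set each down upright on the compartment's floor, without tipping any over or dropping it, and let go.

Things in the scene. Friction and masses are not known exactly. Their poses are not given: they have to be found in the camera images.
- cruet: Clear glass cruet with a steel flip-top cap: round body 42 mm across and straight for its lower 56 mm, narrowing to a 25 mm cap, 88 mm tall in all. Loose, about 0.12 to 0.24 kg. Origin: centre of its underside, z up; any yaw.
- shaker: Steel sesame shaker with a domed, perforated top: round, 40 mm across and straight for its lower 56 mm, 68 mm tall. Loose, about 0.08 to 0.17 kg. Origin: centre of its underside, z up; any yaw.
- spice_box: Square pale wooden spice box, 36 mm by 36 mm (a thin band round it), 58 mm tall plus a small dark plug (14 mm across, 10 mm high) on top. Loose, about 0.06 to 0.13 kg. Origin: centre of its underside, z up, x and y square to its sides; it stands nearly square to the stand (within 0.15 rad).
- mill: Dark wooden pepper mill: round, 40 mm across and straight for its lower 54 mm, then a narrow neck and a rounded head with a small steel ball, 93 mm tall. Loose, about 0.10 to 0.21 kg. Origin: centre of its underside, z up; any yaw.
- coaster_round: Round cork coaster 64 mm across, 4 mm thick, that the cruet stands on at the start; fixed to the stand's top, so it goes on marking the place the cruet came from. Origin: centre of its underside. Which of the stand's four places it has is shuffled from start to start.
- coaster_square: Square cork coaster 58 mm, 4 mm thick, that the shaker stands on at the start; fixed to the stand's top, so it goes on marking the place the shaker came from. Origin: centre of its underside. Which of the stand's four places it has is shuffled from start to start.
- coaster_hex: Six-sided cork coaster 66 mm across its corners, 4 mm thick, that the spice box stands on at the start; fixed to the stand's top, so it goes on marking the place the spice box came from. Origin: centre of its underside. Which of the stand's four places it has is shuffled from start to start.
- coaster_flower: Four-lobed, flower-shaped cork coaster about 64 mm across, 4 mm thick, that the mill stands on at the start; fixed to the stand's top, so it goes on marking the place the mill came from. Origin: centre of its underside. Which of the stand's four places it has is shuffled from start to start.
- stand: Dark wooden stand on the worktop at the robot's left (+y), fixed: 310 x 80 mm, 12 mm thick, a 26 mm high cheek at each end. Its four places lie along its x axis at x = -105, -35, 35 and 105 mm (+x: away from the robot), y = 0. Origin: centre of its underside; turned up to 0.2 rad. The things on it stand on coasters, undersides 16 mm above this origin.
- insert: Wooden insert in the open drawer at the right (-y), fixed: 285 x 75 x 22 mm, walls and floor 5 mm. Four empty compartments, 65 x 65 mm inside, 17 mm deep, centred along its x axis at x = -105, -35, 35, 105 mm (+x: away from robot), y = 0. Origin: centre of its underside, 6 mm above the worktop; turned up to 0.12 rad. The drawer walls are up to 50 mm high; low items lie beside it.
Not all that is in view belongs to the job. What is shaped like the shaker but green is not meant.

How it is judged (in metres and radians):
At the end, for the whole second after the job is handed in: Each of the four things stands upright (within 0.1 rad) on the floor of the insert (underside within 5 mm of floor height), in the compartment that mirrors its starting place on the stand (nearest to farthest), within 16 mm of that compartment's centre in each direction, and at rest (((x of coaster_round in the frame of stand between -0.135 and -0.075 m and x of cruet in the frame of insert between 0.089 and 0.121 m) or (x of coaster_round in the frame of stand between -0.065 and -0.005 m and x of cruet in the frame of insert between 0.019 and 0.051 m) or (x of coaster_round in the frame of stand between 0.005 and 0.065 m and x of cruet in the frame of insert between -0.051 and -0.019 m) or (x of coaster_round in the frame of stand between 0.075 and 0.135 m and x of cruet in the frame of insert between -0.121 and -0.089 m)) and y of cruet in the frame of insert between -0.016 and 0.016 m and z of cruet in the frame of insert between 0 and 0.01 m and angle between each of cruet, shaker, spice_box, mill's own z axis and vertical below 0.1 rad and linear speed of each of cruet, shaker, spice_box, mill below 0.02 m/s and ((x of coaster_square in the frame of stand between -0.135 and -0.075 m and x of shaker in the frame of insert between 0.089 and 0.121 m) or (x of coaster_square in the frame of stand between -0.065 and -0.005 m and x of shaker in the frame of insert between 0.019 and 0.051 m) or (x of coaster_square in the frame of stand between 0.005 and 0.065 m and x of shaker in the frame of insert between -0.051 and -0.019 m) or (x of coaster_square in the frame of stand between 0.075 and 0.135 m and x of shaker in the frame of insert between -0.121 and -0.089 m)) and y of shaker in the frame of insert between -0.016 and 0.016 m and z of shaker in the frame of insert between 0 and 0.01 m and ((x of coaster_hex in the frame of stand between -0.135 and -0.075 m and x of spice_box in the frame of insert between 0.089 and 0.121 m) or (x of coaster_hex in the frame of stand between -0.065 and -0.005 m and x of spice_box in the frame of insert between 0.019 and 0.051 m) or (x of coaster_hex in the frame of stand between 0.005 and 0.065 m and x of spice_box in the frame of insert between -0.051 and -0.019 m) or (x of coaster_hex in the frame of stand between 0.075 and 0.135 m and x of spice_box in the frame of insert between -0.121 and -0.089 m)) and y of spice_box in the frame of insert between -0.016 and 0.016 m and z of spice_box in the frame of insert between 0 and 0.01 m and ((x of coaster_flower in the frame of stand between -0.135 and -0.075 m and x of mill in the frame of insert between 0.089 and 0.121 m) or (x of coaster_flower in the frame of stand between -0.065 and -0.005 m and x of mill in the frame of insert between 0.019 and 0.051 m) or (x of coaster_flower in the frame of stand between 0.005 and 0.065 m and x of mill in the frame of insert between -0.051 and -0.019 m) or (x of coaster_flower in the frame of stand between 0.075 and 0.135 m and x of mill in the frame of insert between -0.121 and -0.089 m)) and y of mill in the frame of insert between -0.016 and 0.016 m and z of mill in the frame of insert between 0 and 0.01 m); the robot touches nothing.
It fails at once if a seasoning thing is tipped over (more than 35 degrees) (angle between any of cruet, shaker, spice_box, mill's own z axis and vertical above 0.6 rad).
It fails at once if a seasoning thing is dropped (it falls free at more than 0.7 m/s, which takes about 25 mm) ((linear speed of cruet above 0.7 m/s and contact force between each of the arm, the fingers and cruet below 0.01 N) or (linear speed of shaker above 0.7 m/s and contact force between each of the arm, the fingers and shaker below 0.01 N) or (linear speed of spice_box above 0.7 m/s and contact force between each of the arm, the fingers and spice_box below 0.01 N) or (linear speed of mill above 0.7 m/s and contact force between each of the arm, the fingers and mill below 0.01 N)).
It also fails if it takes over 96 s, if anything falls off the work surface, if the arm or the gripper's body presses on something with over 40 N, if the wrist force passes 120 N, or if a joint passes its speed limit or range.

### The arm

A 6-joint arm with a two-finger parallel gripper is mounted at the origin on the work surface. World frame = base frame: x ahead of the robot, y to its left, z up, the work surface at z = 0. Lengths are in mm, angles in rad, forces in N, time in s.
With the tool pointing down it reaches from about 150 to 775 mm from the base axis. Payload 6.1 kg.
Tool frame: the origin (TCP) lies midway between the tips of the shut fingers; the grasp point (between the pads) lies 19 mm behind it; z points along the fingers, y is the line along which they close (so a half turn about z gives the same grasp; the last joint's range is limited). The gripper opens to 85 mm and grips with 20 to 120 N. Pads are 22 mm wide; open, the fingers measure 114 mm over their backs; the gripper's body (76 mm by 85 mm) begins 54 mm behind the grasp point. The pads swing forward as they close: fully open they stand 13 mm farther back than shut.
Start: joints at [1.328, 0.126, -0.04, 1.405, 0, 1.571], TCP at [126.216, 509.586, 231.295] pointing down, gripper open.
Joint ranges: [-2.72, 2.72], [-0.95, 1.95], [-1.27, 1.35], [-1.78, 2.02], [-1.46, 1.47], [-3.14, 3.14]. Speed limits (rad/s): [2.39, 2.39, 3.01, 3.14, 3.14, 3.14].

### API

Orientations are given as a rotation vector (axis times angle).
In Python, from rig import sensors, read_camera, ticket gives the robot as it stands.
- The arm moves only by the shell command python3 -m handwheel 'ROWS'. ROWS is JSON, a list of rows, each an object with "delta_pos": the shift along the world's x, y, z in mm, a list of three; "rot": the turn, a rotation vector about the world's x, y, z in degrees, a list of three; "jaw": the opening, from 0 (shut) to 1 (fully open). In form: [{"delta_pos": [dx, dy, dz], "rot": [ax, ay, az], "jaw": jaw}, ...]. A call has 1 to 5 rows; each row shifts and turns the commanded pose from where the row before left it; what a row does not reach is not made up. A row lasts 1/8 s, in which the tool goes at most 62.5 mm and 10.7 degrees, less where a joint would pass 70% of its speed; a pose out of reach is approached as far as the arm can. A call is refused whole if a number of a shift passes 62.5 or a number of a turn 10.7, either way. A call with a gripper value outside its range is refused whole. The fingers move at their own pace and stop on an object; the grip force is fixed at half the most. Time passes only in rows, so rows that do not move let the fingers close. It gives the time, the measured TCP pose, the force, the opening and the grip force at its end, in the units of the state.
- sensors.state(): the state, without advancing time (a new reading comes with each control period).
- read_camera(name): name is "scene" or "top" or "wrist"; returns a dict with "img" (420x560x3 uint8, red, green, blue), "depth" (420x560 float32, mm along the optical axis (not along the pixel's ray), 0 where there is no reading), "fovy" (degrees; the focal length in pixels is half the picture's height over the tangent of half this angle, whatever the lens; pixels are square), "cx", "cy" (the principal point, pixels), "k1" (the pictures are not rectified: a ray, as slopes to the right and down, at radius r is drawn at 1 + k1 r^2 times it, then the intrinsics apply), "cam_to_world" (4x4, takes a point from camera to world coordinates); the wrist camera has in their place "mount" (4x4, takes a point from camera to tool coordinates, whose origin is the TCP and whose axes are the flange's). Camera axes: x right, y down, z forward; pixel columns grow to the right and rows downward; lengths in mm; the calibration is good to about 2 mm. A picture is of the moment at which its call begins: read the wrist's pose just before it.
- ticket.sign_off(): hands the job in; it is judged then, once.
The state is a dict: "clock": time; "q": joint angles; "joint_vel": joint speeds; "joint_efforts": joint torques, N m; "ee_pos": TCP position; "orientation": TCP orientation; "ft_force": force on the tool from outside, world axes, zero at the start; "torque": the same for the moment, N m; "finger_gap": opening from 0.0 (shut) to 1.0 (fully open); "gripper_force": force on a finger pad.
Only numpy, scipy, OpenCV 4.12 (cv2) and the standard library are available. Lean on these libraries where they do the work, as an engineer would, in place of code of your own. Each camera call takes 0.05 s, during which the arm holds its last target. There are 200 camera calls.

## Working session

There is one attempt and no reset: what is moved stays moved. The work goes in short steps, Python scripts to look and compute and a shell command to move; the robot and the scene stay as the last step left them, time stands still between calls to the robot, and variables do not carry over. Pictures are saved under pics/ and viewed, at most 14 in all, crops included, and the job is handed in when it is done.

```bash
mkdir -p pics; ls; cat > h.py <<'E'
import numpy as np, cv2
from rig import sensors, read_camera, ticket
from scipy.spatial.transform import Rotation as R
def grab(name):
    s=sensors.state(); c=read_camera(name)
    c['f']=c['img'].shape[0]/2/np.tan(np.radians(c['fovy'])/2)
    if name=='wrist':
        T=np.eye(4);T[:3,:3]=R.from_rotvec(s['orientation']).as_matrix();T[:3,3]=s['ee_pos']
        c['T']=T@np.array(c['mount'])
    else: c['T']=np.array(c['cam_to_world'])
    return c
def K(c): return np.array([[c['f'],0,c['cx']],[0,c['f'],c['cy']],[0,0,1.]])
def rays(c,uv):
    uv=np.asarray(uv,float).reshape(-1,1,2)
    n=cv2.undistortPoints(uv,K(c),np.array([c['k1'],0,0,0.]))[:,0]
    return np.c_[n,np.ones(len(n))]
def atz(c,uv,z):
    d=rays(c,uv)@c['T'][:3,:3].T; o=c['T'][:3,3]
    return o+d*((z-o[2])/d[:,2])[:,None]
def cloud(c):
    h,w=c['depth'].shape; v,u=np.mgrid[:h,:w]
    P=rays(c,np.c_[u.ravel(),v.ravel()])*c['depth'].ravel()[:,None]
    return (P@c['T'][:3,:3].T+c['T'][:3,3]).reshape(h,w,3)
def save(c,n,crop=None,s=1):
    im=c['img'][:,:,::-1]
    if crop: im=im[crop[1]:crop[3],crop[0]:crop[2]]
    cv2.imwrite('pics/'+n,cv2.resize(im,None,fx=s,fy=s,interpolation=cv2.INTER_CUBIC))
E
python3 - <<'E'
from h import *
print(sensors.state())
for n in('top','scene','wrist'):
    c=grab(n);save(c,n+'0.png');print(n,c['fovy'],c['k1'],c['cx'],c['cy'],c['T'].round(3).tolist(),(c['depth']>0).mean())
    np.savez('/tmp/'+n,**c)
E
```

```text
pics
{'clock': 0.0, 'q': array([ 1.32799307e+00,  1.26363323e-01, -4.06258893e-02,  1.40541151e+00,
        1.21623006e-05,  1.57081476e+00]), 'joint_vel': array([ 7.60675332e-04,  1.56177007e-03,  1.15910779e-03, -2.41591042e-03,
        1.03788880e-03,  3.69470681e-05]), 'joint_efforts': array([-2.71958734e-04, -4.35912752e+01,  3.52924633e+01,  1.71681528e-02,
        1.63969685e-05,  8.21884811e-06]), 'ee_pos': array([126.11782854, 509.19128041, 230.52904416]), 'orientation': array([-3.80461954e-01, -3.11826078e+00,  2.49916009e-03]), 'ft_force': array([-0.23762673, -0.82475354, -0.54931475]), 'torque': array([1.99801628e-03, 8.92461721e-03, 7.38807720e-05]), 'gripper_force': 0.0, 'finger_gap': 1.0002021013070241}
top 57.94175359535346 -0.09866655573627678 279.7396812573865 204.8160657201689 [[-0.008, -0.996, 0.092, 440.767], [-1.0, 0.008, 0.003, 50.596], [-0.004, -0.092, -0.996, 736.517], [0.0, 0.0, 0.0, 1.0]] 0.9960204081632653
scene 47.29909507997391 -0.05510624310461536 274.5072851003592 211.9133492346577 [[0.255, 0.577, -0.776, 1117.771], [0.967, -0.142, 0.212, -88.603], [0.012, -0.805, -0.594, 512.648], [0.0, 0.0, 0.0, 1.0]] 0.9961352040816327
wrist 67.07169583734029 -0.05949265028183827 280.2787429123014 204.67122301451764 [[0.241, 0.929, 0.282, 53.903], [0.97, -0.231, -0.071, 527.843], [-0.001, 0.29, -0.957, 372.658], [0.0, 0.0, 0.0, 1.0]] 0.9959523809523809
```

View pics/top0.png

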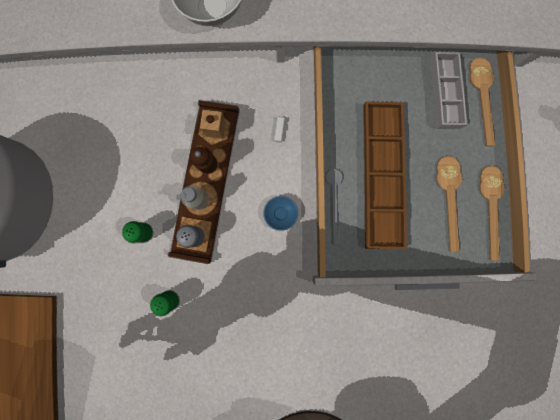

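View pics/scene0.png

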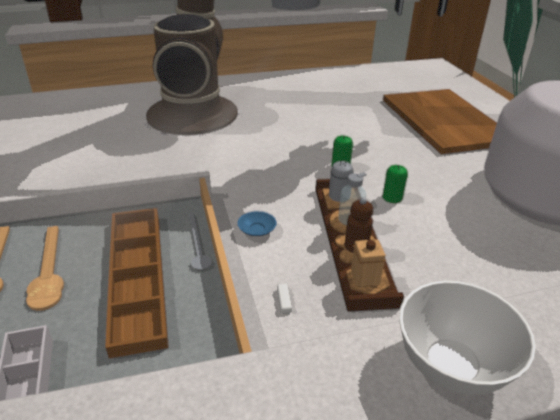

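View pics/wrist0.png

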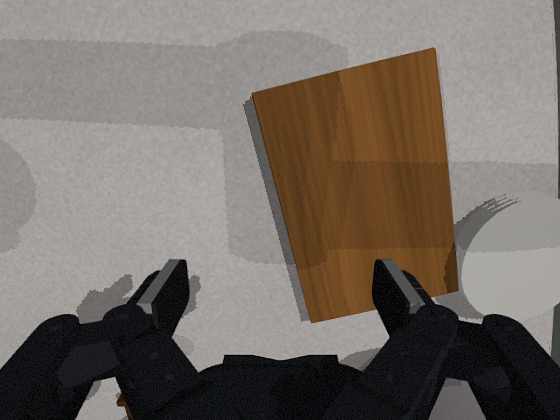

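Seen in the pictures: top view, nearest to farthest along the stand, shows the shaker (188,237), cruet (192,195), mill (203,160) and spice box (211,123). The insert spans (364,102) to (408,248). Lookalikes are the green shakers at (137,232) and (165,303), not meant; the steel one at (188,237) is on the stand. The wrist view sees only the cutting board at this pose.

```bash
cat > m.py <<'E'
from h import *
def rect(P):
    r=cv2.minAreaRect(P[:,:2].astype(np.float32)); b=cv2.boxPoints(r)
    e=[b[1]-b[0],b[2]-b[1]]; e=max(e,key=np.linalg.norm); e=e*np.sign(e[0])
    return np.round(r[0],1),np.round(r[1],1),np.arctan2(e[1],e[0]).round(4)
if __name__=='__main__':
    c={n:dict(np.load(f'/tmp/{n}.npz')) for n in('top','scene')}
    ct=cloud(c['top']); cs=cloud(c['scene'])
    # table heights
    print('table z', [np.median(ct[250:300,220:300,2]), np.median(cs[120:135,300:330,2])])
    for nm,(box) in {'insert':(355,92,415,256),'stand':(160,92,248,268)}.items():
        x0,y0,x1,y1=box; P=ct[y0:y1,x0:x1].reshape(-1,3)
        lo,hi=(np.percentile(P,1,axis=0),np.percentile(P,99,axis=0)); print(nm,'bounds',lo.round(),hi.round())
        h=np.histogram(P[:,2],bins=np.arange(-4,112,4)); print(dict(zip(h[1][:-1].astype(int),h[0])))
        for zr in ((22,34),(5,34)):
            Q=P[(P[:,2]>zr[0])&(P[:,2]<zr[1])]; print(zr,rect(Q))
    lo=ct[92:268,160:248].reshape(-1,3).min(0)-15; hi=ct[92:268,160:248].reshape(-1,3).max(0)+15
    for nm,uv in {'shaker':(188,237),'cruet':(192,195),'mill':(203,160),'box':(211,123)}.items():
        print(nm, ct[uv[1]-3:uv[1]+4,uv[0]-3:uv[0]+4].reshape(-1,3).mean(0).round(1))
    for nm,uv in {'shaker':(342,172),'mill':(360,212),'box':(368,262),'cruet':(360,190),'ins_near':(135,215),'insfar':(137,345)}.items():
        print('scene',nm, cs[uv[1]-2:uv[1]+3,uv[0]-2:uv[0]+3].reshape(-1,3).mean(0).round(1))
    np.savez('/tmp/cl',ct=ct,cs=cs)
E
python3 m.py
python3 -c "
from h import *
c=dict(np.load('/tmp/top.npz'));save(c,'stand1.png',(155,90,255,270),3.3)"
```

```text
table z [np.float64(-0.10647890194428555), np.float64(0.1487380981228057)]
insert bounds [ 412. -215.    4.] [733. -93.  30.]
{np.int64(-4): np.int64(0), np.int64(0): np.int64(197), np.int64(4): np.int64(3404), np.int64(8): np.int64(3295), np.int64(12): np.int64(1060), np.int64(16): np.int64(234), np.int64(20): np.int64(202), np.int64(24): np.int64(753), np.int64(28): np.int64(649), np.int64(32): np.int64(1), np.int64(36): np.int64(0), np.int64(40): np.int64(0), np.int64(44): np.int64(0), np.int64(48): np.int64(0), np.int64(52): np.int64(0), np.int64(56): np.int64(0), np.int64(60): np.int64(0), np.int64(64): np.int64(0), np.int64(68): np.int64(0), np.int64(72): np.int64(0), np.int64(76): np.int64(0), np.int64(80): np.int64(0), np.int64(84): np.int64(0), np.int64(88): np.int64(0), np.int64(92): np.int64(0), np.int64(96): np.int64(0), np.int64(100): np.int64(0), np.int64(104): np.int64(0)}
(22, 34) (array([ 565.3, -149.7]), array([ 77.1, 284. ]), np.float32(-0.0151))
(5, 34) (array([ 573.2, -153.9]), array([121.4, 331. ]), np.float32(-0.0433))
stand bounds [391. 117.  -3.] [738. 291. 1
[... 560 characters left out ...]
 np.int64(461), np.int64(76): np.int64(178), np.int64(80): np.int64(294), np.int64(84): np.int64(82), np.int64(88): np.int64(31), np.int64(92): np.int64(56), np.int64(96): np.int64(138), np.int64(100): np.int64(249), np.int64(104): np.int64(30)}
(22, 34) (array([556.7, 199.5]), array([ 81.2, 311.4]), np.float32(-0.1794))
(5, 34) (array([556.6, 199.4]), array([ 81.9, 311.3]), np.float32(-0.1782))
shaker [446.6 211.8  83.8]
cruet [517.5 201.6 100.9]
mill [578.4 184.2  97.8]
box [646.4 172.9  90. ]
scene shaker [465.1 209.6  78.2]
scene mill [601.7 183.2  94.8]
scene box [675.5 168.   64.1]
scene cruet [531.1 214.6  82.9]
scene ins_near [ 427.2 -146.8   21.4]
scene insfar [ 707.1 -152.6   22. ]
```

View pics/stand1.png

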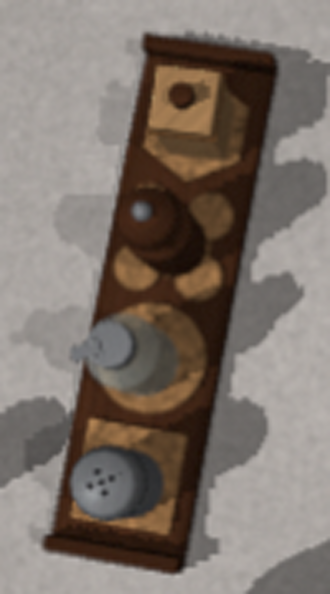

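The crop confirms steel shaker on the square coaster, cruet (steel cap) on the round one, mill on the flower and box on the hexagon. The stand and insert rectangles match the given sizes (310x80, 285x75). Next I locate each thing precisely.

```bash
cat > obj.py <<'E'
from h import *
from scipy.optimize import least_squares
d=np.load('/tmp/cl.npz'); P=np.r_[d['ct'].reshape(-1,3),d['cs'].reshape(-1,3)]; src=np.r_[np.zeros(d['ct'].size//3),np.ones(d['cs'].size//3)]
c0=np.array([556.7,199.5]); e=np.array([np.cos(-.179),np.sin(-.179)]); n=np.array([-e[1],e[0]])
for nm,s,r,zm in (('shaker',-105,20,56),('cruet',-35,21,56),('mill',35,20,54),('box',105,18,58)):
    q=c0+s*e; D=P[:,:2]-q; m=(abs(D@e)<33)&(abs(D@n)<40)
    zt=np.percentile(P[m&(P[:,2]>30),2],98); print(nm,'place',q.round(1),'top z',zt.round(1))
    for k in (0,1,2):
        mm=m&(P[:,2]>25)&(P[:,2]<16+zm-2)&((src==k)|(k==2)); X=P[mm,:2]
        if len(X)<15: continue
        if nm=='box':
            mt=m&(P[:,2]>66)&(P[:,2]<77)&((src==k)|(k==2)); r_=cv2.minAreaRect(P[mt,:2].astype(np.float32)); print('  ',k,mt.sum(),r_,P[mt,2].mean()); continue
        f=least_squares(lambda p:np.hypot(*(X-p).T)-r,X.mean(0)+[-10 if k else 0,0],loss='soft_l1',f_scale=1)
        print('  ',k,len(X),f.x.round(1),np.median(abs(f.fun)).round(2),'offset in stand',((f.x-c0)@e).round(1),((f.x-c0)@n).round(1))
    mt=m&(P[:,2]>zt-6); print('   top cap',[P[mt&(src==k)].mean(0).round(1) for k in(0,1)])
E
python3 obj.py
```

```text
shaker place [453.4 218.2] top z 85.8
   0 113 [449.1 216.3] 0.19 offset in stand -108.9 -2.6
   1 316 [448.5 216.6] 0.63 offset in stand -109.5 -2.4
   2 429 [448.6 216.5] 0.52 offset in stand -109.4 -2.5
   top cap [array([448.9, 215.7,  82.5]), array([453.9, 213.1,  83.3])]
cruet place [522.3 205.7] top z 104.4
   0 117 [520.3 208.9] 0.18 offset in stand -37.5 2.7
   1 246 [519.4 209.4] 0.57 offset in stand -38.5 3.1
   2 363 [519.7 209.3] 0.51 offset in stand -38.1 3.1
   top cap [array([519.4, 210.5, 102. ]), array([522.3, 208.9, 102.8])]
mill place [591.1 193.3] top z 107.5
   0 105 [589.4 192. ] 0.29 offset in stand 33.5 -1.5
   1 416 [588.3 192.2] 0.46 offset in stand 32.4 -1.5
   2 521 [588.5 192.3] 0.51 offset in stand 32.6 -1.4
   top cap [array([587.7, 191.4, 104.5]), array([591.6, 190.5, 104.6])]
box place [660.  180.8] top z 84.7
   0 365 ((657.6255493164062, 177.17567443847656), (37.26618576049805, 36.899932861328125), 83.56974792480469) 73.39088252147725
   1 493 ((659.1686401367188, 176.31752014160156), (38.04202651977539, 39.270301818847656), 82.43606567382812) 73.2703762437878
   2 858 ((659.0706176757812, 176.5365447998047), (38.25749588012695, 39.93358612060547), 83.49263763427734) 73.3216405693783
   top cap [array([657.1, 176.7,  83.5]), array([660.9, 175.7,  83.5])]
```

Shaker at (449,216.5), cruet (520,209), mill (589,192), box (658,177, yaw about -0.11). Top heights 86/104/107/84 agree with the text. I start with the shaker and turn +3.7° so the jaws close across the stand.

```bash
python3 -m handwheel '[{"delta_pos":[60,-55,-5],"rot":[0,0,3.7],"jaw":1},{"delta_pos":[60,-55,-5],"rot":[0,0,0],"jaw":1},{"delta_pos":[60,-55,-5],"rot":[0,0,0],"jaw":1},{"delta_pos":[60,-55,-5],"rot":[0,0,0],"jaw":1},{"delta_pos":[60,-55,-5],"rot":[0,0,0],"jaw":1}]'; python3 -m handwheel '[{"delta_pos":[23,-18,-20],"rot":[0,0,0],"jaw":1},{"delta_pos":[0,0,0],"rot":[0,0,0],"jaw":1},{"delta_pos":[0,0,0],"rot":[0,0,0],"jaw":1}]'; python3 -c "
from h import *
s=sensors.state();print(s['q'],s['ee_pos'],R.from_rotvec(s['orientation']).as_matrix().round(3).tolist())
c=grab('wrist');np.savez('/tmp/w1',**c);save(c,'wrist1.png')"
```

```text
clock: 0.78
ee_pos: [357.2, 297.2, 212.0]
orientation: [0.279, 3.129, 0.0]
ft_force: [0.3, 0.2, -0.0]
finger_gap: 1.001
gripper_force: 0.0
clock: 1.15
ee_pos: [378.7, 281.1, 192.3]
orientation: [-0.28, -3.129, -0.0]
ft_force: [-0.3, -0.3, 0.3]
finger_gap: 1.002
gripper_force: 0.0
[ 6.38195496e-01  2.83527602e-02 -2.30887448e-01  1.31200388e+00
  4.00919386e-04  8.16415084e-01] [378.70705169 281.05071816 192.30879418] [[-0.984, 0.177, -0.001], [0.177, 0.984, 0.0], [0.001, -0.0, -1.0]]
```

View pics/wrist1.png

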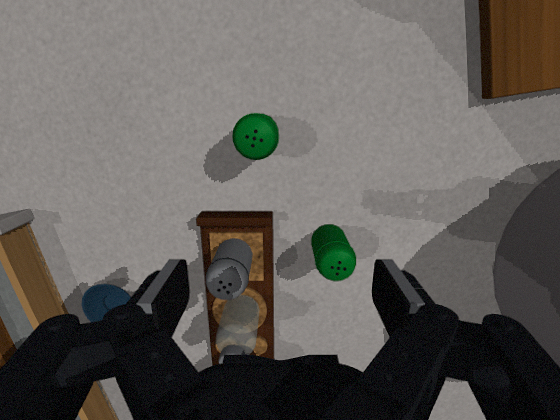

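Wrist view: steel shaker at (230,270) on the square coaster, green lookalikes at (255,135) and (332,252). The nearest green one may be tight for the outer finger, so I measure it and the shaker with this second view.

```bash
python3 - <<'E'
from h import *
from scipy.optimize import least_squares
for f in('top','w1'):
    c=dict(np.load(f'/tmp/{f}.npz')); P=cloud(c).reshape(-1,3); C=c['img'].reshape(-1,3).astype(int)
    g=(C[:,1]>C[:,0]+40)&(C[:,1]>C[:,2]+30)&(P[:,2]>15)&(P[:,2]<54)
    for nm,q in(('gA',(449,305)),('gB',(330,260)),('steel',(449,216))):
        m=(g if nm!='steel' else (P[:,2]>25)&(P[:,2]<70))&(np.hypot(*(P[:,:2]-q).T)<(55 if nm!='steel' else 32))
        X=P[m,:2]
        if len(X)<10: print(f,nm,len(X));continue
        r=least_squares(lambda p:np.hypot(*(X-p).T)-20,X.mean(0),loss='soft_l1'); print(f,nm,len(X),r.x.round(1),np.median(abs(r.fun)).round(2))
E
```

```text
top gA 11 [456.5 322.8] 0.47
top gB 1
top steel 113 [449.1 216.3] 0.19
w1 gA 388 [455.9 323.3] 0.21
w1 gB 48 [324.5 269.2] 0.21
w1 steel 773 [447.7 217.6] 0.2
```

The two views agree on the shaker at (448.5,217), and green A's edge is 30 mm clear. Going down on it.

```bash
python3 -m handwheel '[{"delta_pos":[35,-32,0],"rot":[0,0,0],"jaw":1},{"delta_pos":[35,-32,0],"rot":[0,0,0],"jaw":1},{"delta_pos":[0,0,-30],"rot":[0,0,0],"jaw":1},{"delta_pos":[0,0,-30],"rot":[0,0,0],"jaw":1},{"delta_pos":[0,0,0],"rot":[0,0,0],"jaw":1}]'
```

```text
clock: 1.82
ee_pos: [447.4, 217.2, 130.8]
orientation: [-0.276, -3.126, 0.003]
ft_force: [0.4, 0.3, -0.2]
finger_gap: 0.999
gripper_force: 0.0
```

```bash
python3 -m handwheel '[{"delta_pos":[1,0,-31],"rot":[0,0,0],"jaw":1},{"delta_pos":[0,0,-30],"rot":[0,0,0],"jaw":1},{"delta_pos":[0,0,-31],"rot":[0,0,0],"jaw":1},{"delta_pos":[0,0,0],"rot":[0,0,0],"jaw":1},{"delta_pos":[0,0,0],"rot":[0,0,0],"jaw":0}]'; python3 -m handwheel '[{"delta_pos":[0,0,0],"rot":[0,0,0],"jaw":0},{"delta_pos":[0,0,0],"rot":[0,0,0],"jaw":0},{"delta_pos":[0,0,0],"rot":[0,0,0],"jaw":0},{"delta_pos":[0,0,0],"rot":[0,0,0],"jaw":0},{"delta_pos":[0,0,0],"rot":[0,0,0],"jaw":0}]'
```

```text
clock: 2.45
ee_pos: [451.0, 217.8, 42.2]
orientation: [0.278, 3.127, 0.002]
ft_force: [-0.4, -0.3, 0.6]
finger_gap: 0.816
gripper_force: 0.0
clock: 3.08
ee_pos: [451.2, 217.4, 41.9]
orientation: [0.279, 3.127, 0.003]
ft_force: [-0.8, -0.0, 5.3]
finger_gap: 0.454
gripper_force: 59.8
```

Gripped (gap 38.6 mm, 60 N). Lift.

```bash
python3 -m handwheel '[{"delta_pos":[0,0,15],"rot":[0,0,0],"jaw":0},{"delta_pos":[0,0,30],"rot":[0,0,0],"jaw":0},{"delta_pos":[0,0,40],"rot":[0,0,0],"jaw":0},{"delta_pos":[0,0,35],"rot":[0,0,0],"jaw":0},{"delta_pos":[0,0,0],"rot":[0,0,0],"jaw":0}]';  python3 -m handwheel '[{"delta_pos":[15,-30,0],"rot":[0,0,0],"jaw":0},{"delta_pos":[25,-45,0],"rot":[0,0,0],"jaw":0},{"delta_pos":[28,-45,0],"rot":[0,0,0],"jaw":0},{"delta_pos":[28,-45,0],"rot":[0,0,0],"jaw":0},{"delta_pos":[28,-45,0],"rot":[0,0,0],"jaw":0}]'; python3 -m handwheel '[{"delta_pos":[28,-45,0],"rot":[0,0,0],"jaw":0},{"delta_pos":[28,-45,0],"rot":[0,0,0],"jaw":0},{"delta_pos":[25,-40,0],"rot":[0,0,0],"jaw":0},{"delta_pos":[12,-20,0],"rot":[0,0,0],"jaw":0},{"delta_pos":[0,0,0],"rot":[0,0,0],"jaw":0}]'
```

```text
clock: 3.7
ee_pos: [451.7, 217.5, 163.9]
orientation: [0.279, 3.124, 0.005]
ft_force: [0.4, 0.2, -1.5]
finger_gap: 0.455
gripper_force: 60.4
clock: 4.32
ee_pos: [574.2, 5.2, 159.2]
orientation: [-0.28, -3.128, -0.0]
ft_force: [1.3, 0.3, -2.1]
finger_gap: 0.449
gripper_force: 60.6
clock: 4.95
ee_pos: [667.0, -144.8, 158.1]
orientation: [-0.283, -3.126, -0.0]
ft_force: [-0.5, -0.1, -1.3]
finger_gap: 0.453
gripper_force: 60.7
```

```bash
python3 -m handwheel '[{"delta_pos":[5,-6,-20],"rot":[0,0,0],"jaw":0},{"delta_pos":[0,0,-30],"rot":[0,0,0],"jaw":0},{"delta_pos":[0,0,0],"rot":[0,0,0],"jaw":0},{"delta_pos":[0,0,0],"rot":[0,0,0],"jaw":0}]'; python3 - <<'E'
from h import *
c=grab('wrist');np.savez('/tmp/w2',**c);save(c,'wrist2.png')
c=grab('scene');np.savez('/tmp/s2',**c);save(c,'scene2.png')
from m import rect
for f in('w2','s2'):
    P=cloud(dict(np.load(f'/tmp/{f}.npz'))).reshape(-1,3)
    m=(np.abs(P[:,0]-565)<152)&(np.abs(P[:,1]+150)<45)&(P[:,2]>23)&(P[:,2]<32)
    print(f,m.sum(),P[m].min(0).round(1),P[m].max(0).round(1),P[m,2].mean().round(1),rect(P[m]))
E
```

```text
clock: 5.45
ee_pos: [672.0, -148.5, 110.4]
orientation: [-0.278, -3.129, -0.0]
ft_force: [0.8, -0.9, -0.5]
finger_gap: 0.455
gripper_force: 60.6
w2 5654 [ 520.1 -188.6   23. ] [ 706.4 -110.3   30.4] 27.2 (array([ 613.3, -149.5]), array([ 75.9, 184.9]), np.float32(-0.0226))
s2 1418 [ 424.2 -190.6   23. ] [ 709.8 -110.7   31.2] 27.7 (array([ 566.6, -150.5]), array([ 76.5, 285.5]), np.float32(-0.0146))
```

View pics/scene2.png

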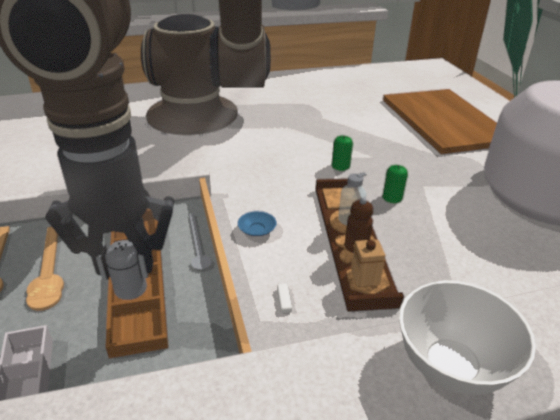

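View pics/wrist2.png

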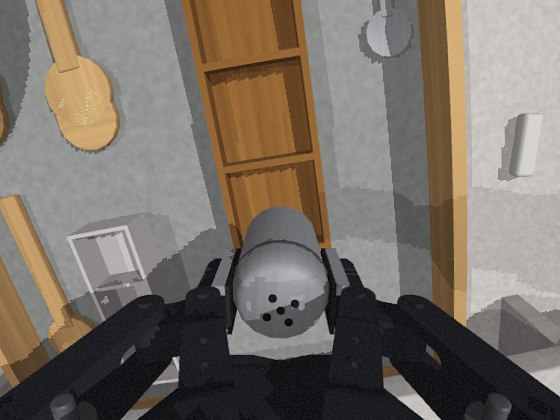

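Scene view: shaker held upright at (125,270) above the far end of the insert. Three views agree on the insert at (566,-150), yaw -0.015. Lowering.

```bash
python3 -m handwheel '[{"delta_pos":[1,-3,-20],"rot":[0,0,0],"jaw":0},{"delta_pos":[0,0,-25],"rot":[0,0,0],"jaw":0},{"delta_pos":[0,0,-15],"rot":[0,0,0],"jaw":0},{"delta_pos":[0,0,-8],"rot":[0,0,0],"jaw":0},{"delta_pos":[0,0,0],"rot":[0,0,0],"jaw":0}]'; python3 -m handwheel '[{"delta_pos":[0,0,-3],"rot":[0,0,0],"jaw":0},{"delta_pos":[0,0,0],"rot":[0,0,0],"jaw":0}]'
```

```text
clock: 6.18
ee_pos: [673.1, -152.1, 42.2]
orientation: [-0.279, -3.129, -0.0]
ft_force: [-0.2, -0.8, -0.7]
finger_gap: 0.447
gripper_force: 60.6
clock: 6.42
ee_pos: [673.4, -152.3, 39.6]
orientation: [0.28, 3.128, -0.0]
ft_force: [0.1, -0.4, -1.0]
finger_gap: 0.452
gripper_force: 60.6
```

```bash
python3 -m handwheel '[{"delta_pos":[0,0,-2],"rot":[0,0,0],"jaw":0},{"delta_pos":[0,0,0],"rot":[0,0,0],"jaw":0},{"delta_pos":[0,0,0],"rot":[0,0,0],"jaw":0}]'
```

```text
clock: 6.8
ee_pos: [673.2, -152.2, 37.2]
orientation: [0.28, 3.129, -0.0]
ft_force: [-0.2, -0.1, -0.2]
finger_gap: 0.452
gripper_force: 60.6
```

```bash
python3 -m handwheel '[{"delta_pos":[0,0,-1],"rot":[0,0,0],"jaw":0},{"delta_pos":[0,0,0],"rot":[0,0,0],"jaw":0},{"delta_pos":[0,0,0],"rot":[0,0,0],"jaw":0.6},{"delta_pos":[0,0,0],"rot":[0,0,0],"jaw":1},{"delta_pos":[0,0,0],"rot":[0,0,0],"jaw":1}]';python3 -m handwheel '[{"delta_pos":[0,0,0],"rot":[0,0,0],"jaw":1},{"delta_pos":[0,0,20],"rot":[0,0,0],"jaw":1},{"delta_pos":[0,0,50],"rot":[0,0,0],"jaw":1},{"delta_pos":[0,0,50],"rot":[0,0,0],"jaw":1},{"delta_pos":[-15,50,10],"rot":[0,0,0],"jaw":1}]';python3 -m handwheel '[{"delta_pos":[-30,55,0],"rot":[0,0,0],"jaw":1},{"delta_pos":[-30,55,0],"rot":[0,0,0],"jaw":1},{"delta_pos":[-30,55,0],"rot":[0,0,0],"jaw":1},{"delta_pos":[-30,55,0],"rot":[0,0,0],"jaw":1},{"delta_pos":[0,0,0],"rot":[0,0,0],"jaw":1}]'
```

```text
clock: 7.42
ee_pos: [673.1, -152.2, 35.9]
orientation: [-0.28, -3.129, -0.0]
ft_force: [-0.0, 1.3, 0.3]
finger_gap: 0.993
gripper_force: 0.0
clock: 8.05
ee_pos: [660.5, -104.4, 170.2]
orientation: [0.285, 3.121, -0.001]
ft_force: [1.1, 0.8, -0.0]
finger_gap: 0.999
gripper_force: 0.0
clock: 8.68
ee_pos: [536.5, 120.5, 166.7]
orientation: [0.271, 3.13, 0.001]
ft_force: [-0.1, -1.0, 0.0]
finger_gap: 0.999
gripper_force: 0.0
```

```bash
cat > chk.py <<'E'
from h import *
from scipy.optimize import least_squares
import sys
I=np.array([566,-150.]);a=-.015
def check(nm,s,r,zm,cam='scene'):
    P=cloud(grab(cam)).reshape(-1,3); q=I+s*np.array([np.cos(a),np.sin(a)])
    m=(abs(P[:,:2]-q).max(1)<32)&(P[:,2]>30)&(P[:,2]<11+zm-2); X=P[m,:2]
    f=least_squares(lambda p:np.hypot(*(X-p).T)-r,X.mean(0)+([-10,0] if cam=='scene' else [0,0]),loss='soft_l1')
    t=(abs(P[:,:2]-q).max(1)<32)&(P[:,2]>30)
    print(cam,nm,len(X),'target',q.round(1),'off',(f.x-q).round(1),np.median(abs(f.fun)).round(2),'top z',np.percentile(P[t,2],98).round(1))
check(sys.argv[1],*map(float,sys.argv[2:5]))
check(sys.argv[1],*map(float,sys.argv[2:5]),cam='top')
E
python3 chk.py shaker 105 20 56
python3 -m handwheel '[{"delta_pos":[-8,45,0],"rot":[0,0,0],"jaw":1},{"delta_pos":[-8,44,0],"rot":[0,0,0],"jaw":1},{"delta_pos":[0,0,-20],"rot":[0,0,0],"jaw":1},{"delta_pos":[0,0,0],"rot":[0,0,0],"jaw":1},{"delta_pos":[0,0,0],"rot":[0,0,0],"jaw":1}]'
```

```text
scene shaker 619 target [ 671.  -151.6] off [ 0.1 -1. ] 0.43 top z 80.1
top shaker 160 target [ 671.  -151.6] off [ 0.8 -0.4] 0.32 top z 80.3
clock: 9.4
ee_pos: [523.1, 205.2, 146.4]
orientation: [0.283, 3.129, -0.0]
ft_force: [1.2, -0.2, 0.4]
finger_gap: 1.002
gripper_force: 0.0
```

Shaker stands centred within 1 mm. Next the cruet.

```bash
python3 -m handwheel '[{"delta_pos":[-3,4,-10],"rot":[0,0,0],"jaw":1},{"delta_pos":[0,0,-30],"rot":[0,0,0],"jaw":1},{"delta_pos":[0,0,-35],"rot":[0,0,0],"jaw":1},{"delta_pos":[0,0,-30],"rot":[0,0,0],"jaw":1},{"delta_pos":[0,0,0],"rot":[0,0,0],"jaw":1}]'; python3 -m handwheel '[{"delta_pos":[0,0,0],"rot":[0,0,0],"jaw":0},{"delta_pos":[0,0,0],"rot":[0,0,0],"jaw":0},{"delta_pos":[0,0,0],"rot":[0,0,0],"jaw":0},{"delta_pos":[0,0,0],"rot":[0,0,0],"jaw":0},{"delta_pos":[0,0,0],"rot":[0,0,0],"jaw":0}]'
```

```text
clock: 10.02
ee_pos: [517.6, 209.3, 38.9]
orientation: [-0.28, -3.125, 0.003]
ft_force: [-1.0, -0.1, 0.6]
finger_gap: 1.003
gripper_force: 0.0
clock: 10.65
ee_pos: [520.6, 210.7, 42.9]
orientation: [0.279, 3.126, 0.002]
ft_force: [0.4, -0.4, 5.7]
finger_gap: 0.473
gripper_force: 60.6
```

```bash
python3 -m handwheel '[{"delta_pos":[0,0,15],"rot":[0,0,0],"jaw":0},{"delta_pos":[0,0,30],"rot":[0,0,0],"jaw":0},{"delta_pos":[0,0,40],"rot":[0,0,0],"jaw":0},{"delta_pos":[0,0,35],"rot":[0,0,0],"jaw":0},{"delta_pos":[0,0,0],"rot":[0,0,0],"jaw":0}]';  python3 -m handwheel '[{"delta_pos":[5,-30,0],"rot":[0,0,0],"jaw":0},{"delta_pos":[10,-45,0],"rot":[0,0,0],"jaw":0},{"delta_pos":[10,-45,0],"rot":[0,0,0],"jaw":0},{"delta_pos":[10,-45,0],"rot":[0,0,0],"jaw":0},{"delta_pos":[10,-45,0],"rot":[0,0,0],"jaw":0}]'; python3 -m handwheel '[{"delta_pos":[10,-45,0],"rot":[0,0,0],"jaw":0},{"delta_pos":[10,-45,0],"rot":[0,0,0],"jaw":0},{"delta_pos":[10,-40,0],"rot":[0,0,0],"jaw":0},{"delta_pos":[5,-20,0],"rot":[0,0,0],"jaw":0},{"delta_pos":[0,0,0],"rot":[0,0,0],"jaw":0}]'
```

```text
clock: 11.28
ee_pos: [521.0, 211.0, 165.0]
orientation: [0.279, 3.124, 0.004]
ft_force: [0.4, -0.3, -1.5]
finger_gap: 0.472
gripper_force: 60.7
clock: 11.9
ee_pos: [563.9, -1.1, 160.0]
orientation: [-0.279, -3.127, 0.0]
ft_force: [0.8, 0.4, -1.0]
finger_gap: 0.478
gripper_force: 60.9
clock: 12.52
ee_pos: [599.1, -150.4, 160.1]
orientation: [-0.282, -3.127, -0.001]
ft_force: [-0.4, 0.2, -0.6]
finger_gap: 0.474
gripper_force: 60.9
```

```bash
python3 -m handwheel '[{"delta_pos":[2,0,-20],"rot":[0,0,0],"jaw":0},{"delta_pos":[0,0,-30],"rot":[0,0,0],"jaw":0},{"delta_pos":[0,0,-30],"rot":[0,0,0],"jaw":0},{"delta_pos":[0,0,-15],"rot":[0,0,0],"jaw":0},{"delta_pos":[0,0,0],"rot":[0,0,0],"jaw":0}]'; python3 -m handwheel '[{"delta_pos":[0,0,-15],"rot":[0,0,0],"jaw":0},{"delta_pos":[0,0,-7],"rot":[0,0,0],"jaw":0},{"delta_pos":[0,0,0],"rot":[0,0,0],"jaw":0},{"delta_pos":[0,0,-3],"rot":[0,0,0],"jaw":0},{"delta_pos":[0,0,0],"rot":[0,0,0],"jaw":0}]'
```

```text
clock: 13.15
ee_pos: [600.6, -148.6, 65.2]
orientation: [-0.278, -3.127, -0.001]
ft_force: [0.1, -0.5, -1.3]
finger_gap: 0.478
gripper_force: 60.9
clock: 13.78
ee_pos: [601.5, -149.8, 41.2]
orientation: [0.28, 3.129, -0.0]
ft_force: [-0.6, 0.2, -0.8]
finger_gap: 0.474
gripper_force: 60.9
```

```bash
python3 -m handwheel '[{"delta_pos":[0,0,-3],"rot":[0,0,0],"jaw":0},{"delta_pos":[0,0,-1],"rot":[0,0,0],"jaw":0},{"delta_pos":[0,0,0],"rot":[0,0,0],"jaw":0},{"delta_pos":[0,0,0],"rot":[0,0,0],"jaw":0}]'
```

```text
clock: 14.28
ee_pos: [601.7, -149.8, 37.9]
orientation: [0.279, 3.128, -0.0]
ft_force: [-2.6, 0.6, 5.7]
finger_gap: 0.473
gripper_force: 61.4
```

Contact felt (5.7 N at the expected height). Releasing and moving to the mill.

```bash
python3 -m handwheel '[{"delta_pos":[0,0,0],"rot":[0,0,0],"jaw":0.6},{"delta_pos":[0,0,0],"rot":[0,0,0],"jaw":1},{"delta_pos":[0,0,0],"rot":[0,0,0],"jaw":1},{"delta_pos":[0,0,0],"rot":[0,0,0],"jaw":1}]';python3 -m handwheel '[{"delta_pos":[0,0,20],"rot":[0,0,0],"jaw":1},{"delta_pos":[0,0,50],"rot":[0,0,0],"jaw":1},{"delta_pos":[0,0,50],"rot":[0,0,0],"jaw":1},{"delta_pos":[0,50,10],"rot":[0,0,0],"jaw":1},{"delta_pos":[0,55,0],"rot":[0,0,0],"jaw":1}]';python3 -m handwheel '[{"delta_pos":[0,55,0],"rot":[0,0,0],"jaw":1},{"delta_pos":[-4,55,0],"rot":[0,0,0],"jaw":1},{"delta_pos":[-4,55,0],"rot":[0,0,0],"jaw":1},{"delta_pos":[-4,45,0],"rot":[0,0,0],"jaw":1},{"delta_pos":[0,0,0],"rot":[0,0,0],"jaw":1}]'; python3 chk.py cruet 35 21 56
```

```text
clock: 14.78
ee_pos: [601.4, -149.7, 37.0]
orientation: [-0.28, -3.129, -0.0]
ft_force: [-0.0, 0.5, -1.4]
finger_gap: 0.997
gripper_force: 0.0
clock: 15.4
ee_pos: [602.3, -44.4, 168.9]
orientation: [0.283, 3.126, 0.0]
ft_force: [1.6, -0.3, 0.3]
finger_gap: 0.999
gripper_force: 0.0
clock: 16.02
ee_pos: [588.9, 168.3, 166.9]
orientation: [-0.272, -3.13, -0.001]
ft_force: [0.2, -0.2, 0.0]
finger_gap: 0.997
gripper_force: 0.0
scene cruet 487 target [ 601.  -150.5] off [-0.1  0.3] 0.45 top z 99.1
top cruet 143 target [ 601.  -150.5] off [-0.4  1.3] 0.24 top z 99.4
```

Cruet centred. Now the mill.

```bash
python3 -m handwheel '[{"delta_pos":[0,23,0],"rot":[0,0,0],"jaw":1},{"delta_pos":[0,0,-25],"rot":[0,0,0],"jaw":1},{"delta_pos":[0,0,-25],"rot":[0,0,0],"jaw":1},{"delta_pos":[0,0,0],"rot":[0,0,0],"jaw":1},{"delta_pos":[0,0,0],"rot":[0,0,0],"jaw":1}]'
```

```text
clock: 16.75
ee_pos: [589.9, 188.1, 118.0]
orientation: [0.281, 3.128, 0.001]
ft_force: [-1.0, -0.0, 0.5]
finger_gap: 1.001
gripper_force: 0.0
```

```bash
python3 -m handwheel '[{"delta_pos":[-1,4,-20],"rot":[0,0,0],"jaw":1},{"delta_pos":[0,0,-30],"rot":[0,0,0],"jaw":1},{"delta_pos":[0,0,-25],"rot":[0,0,0],"jaw":1},{"delta_pos":[0,0,0],"rot":[0,0,0],"jaw":1},{"delta_pos":[0,0,0],"rot":[0,0,0],"jaw":1}]'; python3 -m handwheel '[{"delta_pos":[0,0,0],"rot":[0,0,0],"jaw":0},{"delta_pos":[0,0,0],"rot":[0,0,0],"jaw":0},{"delta_pos":[0,0,0],"rot":[0,0,0],"jaw":0},{"delta_pos":[0,0,0],"rot":[0,0,0],"jaw":0},{"delta_pos":[0,0,0],"rot":[0,0,0],"jaw":0}]'
```

```text
clock: 17.38
ee_pos: [589.5, 192.6, 44.0]
orientation: [0.28, 3.127, 0.002]
ft_force: [0.0, -0.2, -0.1]
finger_gap: 1.001
gripper_force: 0.0
clock: 18.0
ee_pos: [589.0, 192.5, 43.2]
orientation: [0.279, 3.127, 0.001]
ft_force: [-0.6, -0.6, 5.3]
finger_gap: 0.453
gripper_force: 60.4
```

```bash
python3 -m handwheel '[{"delta_pos":[0,0,15],"rot":[0,0,0],"jaw":0},{"delta_pos":[0,0,30],"rot":[0,0,0],"jaw":0},{"delta_pos":[0,0,40],"rot":[0,0,0],"jaw":0},{"delta_pos":[0,0,35],"rot":[0,0,0],"jaw":0},{"delta_pos":[0,0,0],"rot":[0,0,0],"jaw":0}]';  python3 -m handwheel '[{"delta_pos":[-4,-30,0],"rot":[0,0,0],"jaw":0},{"delta_pos":[-7,-45,0],"rot":[0,0,0],"jaw":0},{"delta_pos":[-7,-45,0],"rot":[0,0,0],"jaw":0},{"delta_pos":[-7,-45,0],"rot":[0,0,0],"jaw":0},{"delta_pos":[-8,-45,0],"rot":[0,0,0],"jaw":0}]'; python3 -m handwheel '[{"delta_pos":[-8,-45,0],"rot":[0,0,0],"jaw":0},{"delta_pos":[-8,-40,0],"rot":[0,0,0],"jaw":0},{"delta_pos":[-6,-30,0],"rot":[0,0,0],"jaw":0},{"delta_pos":[-3,-17,0],"rot":[0,0,0],"jaw":0},{"delta_pos":[0,0,0],"rot":[0,0,0],"jaw":0}]'; python3 -m handwheel '[{"delta_pos":[0,0,0],"rot":[0,0,0],"jaw":0}]'
```

```text
clock: 18.62
ee_pos: [589.9, 192.8, 165.7]
orientation: [0.279, 3.124, 0.003]
ft_force: [0.6, 0.1, -2.4]
finger_gap: 0.455
gripper_force: 60.5
clock: 19.25
ee_pos: [554.2, -19.0, 160.5]
orientation: [-0.279, -3.127, 0.0]
ft_force: [0.5, -0.7, -1.8]
finger_gap: 0.448
gripper_force: 60.7
clock: 19.88
ee_pos: [529.9, -150.2, 161.3]
orientation: [-0.282, -3.128, -0.001]
ft_force: [-0.3, -0.0, -2.1]
finger_gap: 0.451
gripper_force: 60.7
clock: 20.0
ee_pos: [530.4, -148.9, 161.7]
orientation: [-0.279, -3.129, -0.001]
ft_force: [-0.1, -0.2, -2.2]
finger_gap: 0.456
gripper_force: 60.7
```

```bash
python3 -m handwheel '[{"delta_pos":[1,-1,-20],"rot":[0,0,0],"jaw":0},{"delta_pos":[0,0,-30],"rot":[0,0,0],"jaw":0},{"delta_pos":[0,0,-30],"rot":[0,0,0],"jaw":0},{"delta_pos":[0,0,-15],"rot":[0,0,0],"jaw":0},{"delta_pos":[0,0,0],"rot":[0,0,0],"jaw":0}]'; python3 -m handwheel '[{"delta_pos":[0,0,-15],"rot":[0,0,0],"jaw":0},{"delta_pos":[0,0,-8],"rot":[0,0,0],"jaw":0},{"delta_pos":[0,0,-3],"rot":[0,0,0],"jaw":0},{"delta_pos":[0,0,-3],"rot":[0,0,0],"jaw":0},{"delta_pos":[0,0,0],"rot":[0,0,0],"jaw":0}]'
```

```text
clock: 20.62
ee_pos: [530.9, -149.9, 66.3]
orientation: [-0.278, -3.127, -0.001]
ft_force: [0.5, 0.2, -1.3]
finger_gap: 0.451
gripper_force: 60.7
clock: 21.25
ee_pos: [531.6, -150.8, 38.4]
orientation: [0.28, 3.129, -0.0]
ft_force: [-0.6, 0.7, -2.5]
finger_gap: 0.451
gripper_force: 60.9
```

```bash
python3 -m handwheel '[{"delta_pos":[0,0,-1],"rot":[0,0,0],"jaw":0},{"delta_pos":[0,0,0],"rot":[0,0,0],"jaw":0},{"delta_pos":[0,0,0],"rot":[0,0,0],"jaw":0}]'
```

```text
clock: 21.62
ee_pos: [531.7, -150.8, 38.2]
orientation: [0.28, 3.128, -0.0]
ft_force: [-2.7, 0.2, 7.0]
finger_gap: 0.449
gripper_force: 61.3
```

```bash
python3 -m handwheel '[{"delta_pos":[0,0,0],"rot":[0,0,0],"jaw":0.6},{"delta_pos":[0,0,0],"rot":[0,0,0],"jaw":1},{"delta_pos":[0,0,0],"rot":[0,0,0],"jaw":1},{"delta_pos":[0,0,0],"rot":[0,0,0],"jaw":1}]';python3 -m handwheel '[{"delta_pos":[0,0,20],"rot":[0,0,0],"jaw":1},{"delta_pos":[0,0,50],"rot":[0,0,0],"jaw":1},{"delta_pos":[0,0,50],"rot":[0,0,0],"jaw":1},{"delta_pos":[15,50,10],"rot":[0,0,0],"jaw":1},{"delta_pos":[22,50,0],"rot":[0,0,0],"jaw":1}]';python3 -m handwheel '[{"delta_pos":[22,55,0],"rot":[0,0,0],"jaw":1},{"delta_pos":[22,55,0],"rot":[0,0,2],"jaw":1},{"delta_pos":[22,55,0],"rot":[0,0,1.8],"jaw":1},{"delta_pos":[22,45,0],"rot":[0,0,0],"jaw":1},{"delta_pos":[0,15,0],"rot":[0,0,0],"jaw":1}]'; python3 -m handwheel '[{"delta_pos":[0,0,0],"rot":[0,0,0],"jaw":1}]'; python3 chk.py mill -35 20 54
```

```text
clock: 22.12
ee_pos: [531.4, -150.7, 37.0]
orientation: [-0.28, -3.129, -0.0]
ft_force: [-0.0, -0.7, -0.2]
finger_gap: 1.005
gripper_force: 0.0
clock: 22.75
ee_pos: [569.4, -50.3, 169.1]
orientation: [0.283, 3.125, -0.0]
ft_force: [0.4, -0.5, 0.2]
finger_gap: 1.0
gripper_force: 0.0
clock: 23.38
ee_pos: [657.1, 177.0, 165.9]
orientation: [-0.171, -3.136, 0.0]
ft_force: [0.0, -0.3, 0.0]
finger_gap: 1.004
gripper_force: 0.0
clock: 23.5
ee_pos: [656.0, 174.9, 166.6]
orientation: [-0.173, -3.136, 0.001]
ft_force: [-0.3, -0.8, -0.2]
finger_gap: 1.008
gripper_force: 0.0
scene mill 135 target [ 531.  -149.5] off [ 0.3 -1.5] 0.29 top z 102.6
top mill 96 target [ 531.  -149.5] off [ 0.9 -1.7] 0.66 top z 102.6
```

Mill is centred. Now the box, with the jaws aligned to its yaw.

```bash
python3 -m handwheel '[{"delta_pos":[2,2,-25],"rot":[0,0,0],"jaw":1},{"delta_pos":[0,0,-25],"rot":[0,0,0],"jaw":1},{"delta_pos":[0,0,-30],"rot":[0,0,0],"jaw":1},{"delta_pos":[0,0,-25],"rot":[0,0,0],"jaw":1},{"delta_pos":[0,0,-20],"rot":[0,0,0],"jaw":1}]'; python3 -m handwheel '[{"delta_pos":[0,0,0],"rot":[0,0,0],"jaw":1},{"delta_pos":[0,0,0],"rot":[0,0,0],"jaw":0},{"delta_pos":[0,0,0],"rot":[0,0,0],"jaw":0},{"delta_pos":[0,0,0],"rot":[0,0,0],"jaw":0},{"delta_pos":[0,0,0],"rot":[0,0,0],"jaw":0}]'; python3 -m handwheel '[{"delta_pos":[0,0,0],"rot":[0,0,0],"jaw":0},{"delta_pos":[0,0,0],"rot":[0,0,0],"jaw":0}]'
```

```text
clock: 24.22
ee_pos: [657.9, 174.0, 41.6]
orientation: [-0.18, -3.136, 0.001]
ft_force: [0.3, 0.2, 0.2]
finger_gap: 0.998
gripper_force: 0.0
clock: 24.85
ee_pos: [659.2, 176.4, 43.5]
orientation: [0.175, 3.135, 0.001]
ft_force: [-0.8, -0.9, 4.3]
finger_gap: 0.411
gripper_force: 60.9
clock: 25.1
ee_pos: [659.2, 176.5, 43.5]
orientation: [0.175, 3.135, 0.001]
ft_force: [0.2, -0.2, 5.8]
finger_gap: 0.412
gripper_force: 60.9
```

```bash
python3 -m handwheel '[{"delta_pos":[0,0,15],"rot":[0,0,0],"jaw":0},{"delta_pos":[0,0,30],"rot":[0,0,0],"jaw":0},{"delta_pos":[0,0,40],"rot":[0,0,0],"jaw":0},{"delta_pos":[0,0,35],"rot":[0,0,0],"jaw":0},{"delta_pos":[0,0,0],"rot":[0,0,0],"jaw":0}]';  python3 -m handwheel '[{"delta_pos":[-14,-25,0],"rot":[0,0,0],"jaw":0},{"delta_pos":[-24,-40,0],"rot":[0,0,0],"jaw":0},{"delta_pos":[-25,-40,0],"rot":[0,0,0],"jaw":0},{"delta_pos":[-25,-40,0],"rot":[0,0,0],"jaw":0},{"delta_pos":[-25,-40,0],"rot":[0,0,0],"jaw":0}]'; python3 -m handwheel '[{"delta_pos":[-25,-40,0],"rot":[0,0,0],"jaw":0},{"delta_pos":[-25,-40,0],"rot":[0,0,0],"jaw":0},{"delta_pos":[-22,-38,0],"rot":[0,0,0],"jaw":0},{"delta_pos":[-13,-22,0],"rot":[0,0,0],"jaw":0},{"delta_pos":[0,0,0],"rot":[0,0,0],"jaw":0}]'; python3 -m handwheel '[{"delta_pos":[0,0,0],"rot":[0,0,0],"jaw":0}]'
```

```text
clock: 25.72
ee_pos: [659.9, 176.8, 166.3]
orientation: [0.175, 3.131, 0.003]
ft_force: [0.7, -0.1, -0.4]
finger_gap: 0.413
gripper_force: 60.3
clock: 26.35
ee_pos: [543.8, -9.8, 160.9]
orientation: [-0.175, -3.135, 0.0]
ft_force: [0.1, -1.4, -0.8]
finger_gap: 0.409
gripper_force: 60.3
clock: 26.98
ee_pos: [459.0, -149.6, 161.3]
orientation: [-0.18, -3.135, -0.001]
ft_force: [0.3, 0.6, -1.9]
finger_gap: 0.408
gripper_force: 60.3
clock: 27.1
ee_pos: [460.3, -148.3, 161.6]
orientation: [-0.176, -3.136, -0.001]
ft_force: [0.6, -0.8, -1.0]
finger_gap: 0.412
gripper_force: 60.3
```

```bash
python3 -m handwheel '[{"delta_pos":[1,0,-20],"rot":[0,0,0],"jaw":0},{"delta_pos":[0,0,-30],"rot":[0,0,0],"jaw":0},{"delta_pos":[0,0,-30],"rot":[0,0,0],"jaw":0},{"delta_pos":[0,0,-15],"rot":[0,0,0],"jaw":0},{"delta_pos":[0,0,0],"rot":[0,0,0],"jaw":0}]'; python3 -m handwheel '[{"delta_pos":[0,0,-15],"rot":[0,0,0],"jaw":0},{"delta_pos":[0,0,-8],"rot":[0,0,0],"jaw":0},{"delta_pos":[0,0,-3],"rot":[0,0,0],"jaw":0},{"delta_pos":[0,0,-2],"rot":[0,0,0],"jaw":0},{"delta_pos":[0,0,0],"rot":[0,0,0],"jaw":0}]'; python3 -m handwheel '[{"delta_pos":[0,0,-1],"rot":[0,0,0],"jaw":0},{"delta_pos":[0,0,0],"rot":[0,0,0],"jaw":0},{"delta_pos":[0,0,0],"rot":[0,0,0],"jaw":0}]'
```

```text
clock: 27.72
ee_pos: [461.0, -147.9, 66.2]
orientation: [-0.174, -3.135, -0.001]
ft_force: [-0.3, -0.4, -0.5]
finger_gap: 0.41
gripper_force: 60.3
clock: 28.35
ee_pos: [461.5, -148.8, 39.3]
orientation: [0.176, 3.136, -0.0]
ft_force: [0.2, -0.4, -1.1]
finger_gap: 0.414
gripper_force: 60.3
clock: 28.72
ee_pos: [461.7, -148.8, 38.4]
orientation: [0.176, 3.136, -0.0]
ft_force: [-0.9, -0.1, 1.0]
finger_gap: 0.413
gripper_force: 60.3
```

Contact; release and retreat, then check.

```bash
python3 -m handwheel '[{"delta_pos":[0,0,-0.5],"rot":[0,0,0],"jaw":0},{"delta_pos":[0,0,0],"rot":[0,0,0],"jaw":0.6},{"delta_pos":[0,0,0],"rot":[0,0,0],"jaw":1},{"delta_pos":[0,0,0],"rot":[0,0,0],"jaw":1},{"delta_pos":[0,0,0],"rot":[0,0,0],"jaw":1}]';python3 -m handwheel '[{"delta_pos":[0,0,20],"rot":[0,0,0],"jaw":1},{"delta_pos":[0,0,50],"rot":[0,0,0],"jaw":1},{"delta_pos":[0,0,50],"rot":[0,0,0],"jaw":1},{"delta_pos":[-10,50,20],"rot":[0,0,0],"jaw":1},{"delta_pos":[-10,50,0],"rot":[0,0,0],"jaw":1}]'; python3 -m handwheel '[{"delta_pos":[0,50,0],"rot":[0,0,0],"jaw":1},{"delta_pos":[0,50,0],"rot":[0,0,0],"jaw":1},{"delta_pos":[0,50,0],"rot":[0,0,0],"jaw":1},{"delta_pos":[0,0,0],"rot":[0,0,0],"jaw":1},{"delta_pos":[0,0,0],"rot":[0,0,0],"jaw":1}]'; for a in 'shaker 105 20 56' 'cruet 35 21 56' 'mill -35 20 54' 'box -105 19 58'; do python3 chk.py $a; done; python3 -c "
from h import *
save(grab('top'),'top9.png');save(grab('scene'),'scene9.png',(60,120,300,400),2)"
```

```text
clock: 29.35
ee_pos: [461.4, -148.7, 37.5]
orientation: [-0.176, -3.136, -0.0]
ft_force: [-0.5, -0.0, 0.1]
finger_gap: 0.999
gripper_force: 0.0
clock: 29.98
ee_pos: [442.4, -48.1, 179.7]
orientation: [0.179, 3.133, -0.0]
ft_force: [0.2, 0.8, -0.3]
finger_gap: 0.998
gripper_force: 0.0
clock: 30.6
ee_pos: [441.3, 101.2, 177.5]
orientation: [-0.174, -3.136, 0.001]
ft_force: [0.5, -1.2, 0.6]
finger_gap: 0.997
gripper_force: 0.0
scene shaker 621 target [ 671.  -151.6] off [ 0.1 -1. ] 0.43 top z 80.1
top shaker 158 target [ 671.  -151.6] off [ 0.8 -0.4] 0.33 top z 80.2
scene cruet 478 target [ 601.  -150.5] off [-0.3  0.3] 0.46 top z 99.2
top cruet 142 target [ 601.  -150.5] off [-0.4  1.3] 0.22 top z 99.3
scene mill 138 target [ 531.  -149.5] off [-0.  -1.5] 0.4 top z 102.7
top mill 91 target [ 531.  -149.5] off [ 0.9 -1.8] 0.57 top z 102.9
scene box 178 target [ 461.  -148.4] off [3.5 0.6] 1.55 top z 80.3
top box 127 target [ 461.  -148.4] off [-0.8  1.6] 2.22 top z 79.8
```

View pics/top9.png

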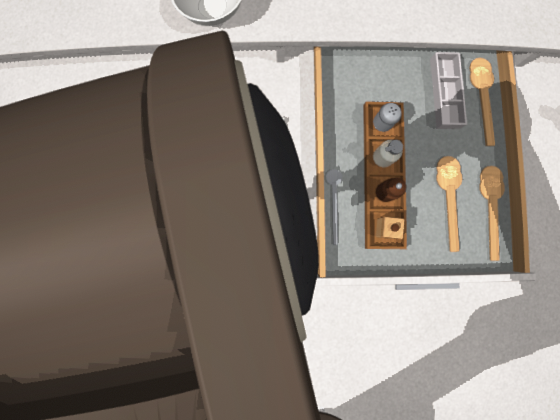

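View pics/scene9.png

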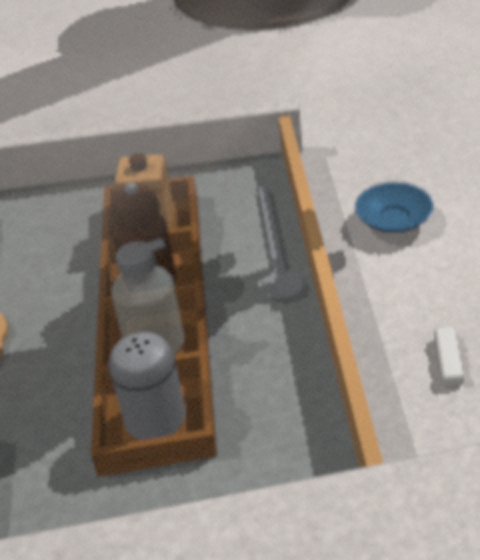

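Both views show all four upright: shaker farthest at (390,115), then cruet (390,153) and mill (391,189), with the box nearest at (394,229). The order is the mirror of the start, and the heights match the floor.

```bash
python3 -c "
from rig import ticket
print(ticket.sign_off())"
```

```text
the job is handed in; nothing more can be done
None
```

All four seasoning things stand upright in the insert with the row reversed (shaker farthest, then cruet, mill and spice box nearest), let go, and the job was handed in at about 31 s; the sign-off gave no verdict.

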